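Clear the shutter, open the box by half a counted turn, put the brush away

TASK

First lift the brass weight off the deck of the instrument box, where it stands in the shutter's way, and stand it upright on the worktop beside the box. Then open the first compartment with its handwheel, turning anticlockwise as seen from above: the wheel has play, so first take that up, then count exactly half a turn from where the shutter begins to move, so that the shutter's edge stops over the wall between the two compartments and the second stays covered; never open it further. Last, lay the balance brush flat in the opened compartment, lengthwise, with its bristles at the end away from the handwheel, let go, and leave everything else where it stands.

Things in the scene. Friction and masses are not known exactly. Their poses are not given: they have to be found in the camera images.
- instrument_box: Grey instrument box fixed to the worktop, 190 (x) x 212 (y) mm, with a sliding steel shutter on top, 23 to 26 mm above the worktop (29 mm at the ridge near its edge). Origin: on the worktop under the box's middle. x runs lengthwise along the compartments, from the handwheel end (-x) to the far end, which has a rail 31 mm high; y is the way the shutter opens.
- wheel_center (a point): Centre of the steel handwheel, on its vertical axis and half-way up its rim, 67 mm above the worktop, at x = -125 mm, y = 0 of the box, over a grey gearbox 39 mm high. The wheel is 56 mm across with a smooth round rim 14 mm high; it can be gripped across its full width from above at any angle. Nothing stands within 75 mm of its axis at the rim's height.
- handwheel (a joint): The play: angle of the handwheel relative to the shaft under it, rad, anticlockwise from above positive, -0.45 to +0.45. In between, the wheel turns almost freely and the shutter stays still; at +0.45 further anticlockwise turning carries shaft and shutter along (0.3 N m; they stay where left), at -0.45 clockwise turning takes them back. Starts between -0.44 and 0.
- shutter (a joint): How far the steel shutter is open, m, along the box's +y: 0 shut (as it starts), 0.067 with its edge over the middle of the wall between the compartments. It moves 21.3 mm per rad of shaft turn, 67 mm per half turn.
- shutter_edge (a point): Middle of the shutter's leading edge, on its top face (26 mm above the worktop); the first compartment is uncovered on the -y side of it.
- compartment_floor (a point): Centre of the floor of the first compartment, 6 mm above the worktop, at x = 0, y = -70 mm of the box. Two equal compartments lie side by side, each 168 (x) x 62 (y) mm inside, their walls 16 mm higher than the floor: this one, and the second centred at y = 0, with an 8 mm wall between them centred at y = -35 mm. Beyond the second is a solid deck that the shutter slides onto.
- brush_center (a point): Centre of the balance brush, half-way up and half-way along: a round wooden handle with dark flat bristles, 137 mm long, 12 mm thick, 20 g, lying flat on the worktop to the left or to the right of the box. Its y axis runs along the brush from the bristles (-y) to the end of the handle (+y); its z axis is up.
- brush_bristles (a point): Point in the bristles of the brush, 60 mm from its centre towards the bristle end (the tip is 68 mm from the centre).
- tweezers: Steel tweezers, 131 mm long (y), 13 mm wide, 7 mm high, lying loose on the other side; origin under the middle. To be left alone.
- vial_a: Small vial with a white cap, 21 mm across, 45 mm high, standing loose beside the handwheel to the left; origin under its middle. To be left alone.
- vial_c: Another such vial, 21 mm across, 45 mm high, standing loose beside the handwheel to the right; origin under its middle. To be left alone.
- weight_center (a point): Centre, half-way up, of the brass weight that stands on the box's deck in the shutter's way: a cylinder 25 mm across with a narrower neck and knob on top, 41 mm high in all, 100 g, its foot at 22 mm above the worktop. The worktop beside the deck, up to 90 mm out from the box's +y side along its middle 80 mm, is free but for the end of the brush or tweezers at times.
- brass_weight: The same weight; origin under its foot, 20.5 mm below weight_center, z axis up.
- jar_mint_b: Jar with a mint-green lid, 47 mm across, 83 mm high, standing loose near the front left; origin under its middle. To be left alone.
- screw_clamp: Small tubing clamp, 14 x 40 mm, 60 mm high, standing loose near the front right; origin under its middle. To be left alone.
- balance_brush: The same brush; origin under its centre, 6 mm below brush_center, same axes.
There are look-alikes about, which are no part of the job. What is meant by the brass_weight is not brown, and is the smaller of those in its own colour.

How it is judged:
By the outcome, as a careful person would: the job done as asked, in the order asked, and still so for the second after the job is handed in, with the robot touching nothing.
It also fails if it takes over 72 s, if anything falls off the work surface, if the arm or the gripper's body presses on something with over 40 N, if the wrist force passes 120 N, or if a joint passes its speed limit or range.

ROBOT

A 6-joint arm with a two-finger parallel gripper is mounted at the origin on a cart in front of the work surface, level with it; the furniture and walls round the work are solid. World frame = base frame: x ahead of the robot, y to its left, z up, the work surface at z = 0. Lengths are in m, angles in degrees, forces in N, time in s.
With the tool pointing down it reaches from about 0.3 to 0.75 m from the base axis. Payload 8.5 kg.
Tool frame: the origin (TCP) lies on the centre line of the jaws, within the pads' length; the fingertips stand 25 mm ahead of it and the grasp point (between the pads) lies 6 mm ahead of it; z points along the fingers, y is the line along which they close (so a half turn about z gives the same grasp; the last joint's range is limited). The gripper opens to 85 mm and grips with 20 to 120 N. Pads are 22 mm wide; open, the fingers measure 114 mm over their backs; the gripper's body (76 mm by 85 mm) begins 54 mm behind the grasp point. The pads swing forward as they close: fully open they stand 13 mm farther back than shut.
Start: joints at [-82.466, 21.807, 74.336, -0, 83.858, -12.336], TCP at [0.187, -0.517, 0.256] pointing down, gripper open.
Joint ranges: [-178.18, 178.18], [-50.72, 133.34], [12.68, 142.11], [-81.47, 261.47], [9.98, 163.14], [-165.26, 165.26]. Speed limits (degrees/s): [136.94, 136.94, 180, 180, 180, 180].

INTERFACE

Orientations are given as a 3x3 rotation matrix whose columns are the frame's x, y, z axes.
In Python, from rig import telemetry, optics, env gives the robot as it stands.
- The arm moves only by the tool send_rows, never from a script. Its argument "deltas" is a list that holds one entry, the list of rows, each a list of 7 numbers: the shift along the tool's x, y, z in m, then the turn, a rotation vector about the tool's x, y, z in rad, then the opening, from -1 (shut) to 1 (fully open), so that 0 is half open. In form: [[[x, y, z, ax, ay, az, grip], ...]]. A call has 1 to 12 rows; each row shifts and turns the commanded pose from where the row before left it, along the tool's axes as they then stand; what a row does not reach is not made up. A row lasts 1/8 s, in which the tool goes at most 62.5 mm and 10.7 degrees, less where a joint would pass 70% of its speed; a pose out of reach is approached as far as the arm can. A call is refused whole if a number of a shift passes 0.0625 or a number of a turn 0.188, either way. A call with a gripper value outside its range is refused whole. The fingers move at their own pace and stop on an object; "squeeze" is the grip in N (left out, the last holds). Time passes only in rows, so rows that do not move let the fingers close. It gives the time, the measured TCP pose, the force, the opening and the grip force at its end, in the units of the state.
- telemetry.observe(): the state, without advancing time (a new reading comes with each control period).
- optics.get_image(name): name is "side" or "top" or "wrist"; returns a dict with "image" (480x640x3 uint8, red, green, blue), "range_z" (480x640 float32, m along the optical axis (not along the pixel's ray), 0 where there is no reading), "K" (3x3 intrinsics, pixels), "rvec" (rotation vector, rad) and "tvec" (3), from world to camera coordinates, as OpenCV has them; the wrist camera has in their place "hand_eye" (4x4, takes a point from camera to tool coordinates, whose origin is the TCP and whose axes are the flange's). Camera axes: x right, y down, z forward; pixel columns grow to the right and rows downward; lengths in m; the calibration is good to about 2 mm. The wrist camera is an equidistant fisheye: a pixel r from the principal point sees the ray r / f radians off the axis. A picture is of the moment at which its call begins: read the wrist's pose just before it.
- env.close_job(): hands the job in; it is judged then, once.
The state is a dict: "time_s": time; "q": joint angles; "qvel": joint speeds; "joint_efforts": joint torques, N m; "position": TCP position; "tool_rot": TCP orientation; "ft_force": force on the tool from outside, world axes, zero at the start; "wrist_torque": the same for the moment, N m; "grip_width": finger opening in m; "gripper_force": force on a finger pad.
Only numpy, scipy, OpenCV 4.12 (cv2) and the standard library are available. Lean on these libraries where they do the work, as an engineer would, in place of code of your own. Each camera call takes 0.05 s, during which the arm holds its last target. There are 200 camera calls.

## Working session

There is one attempt and no reset: what is moved stays moved. The work goes in short steps, Python scripts to look and compute and a tool call to move; the robot and the scene stay as the last step left them, time stands still between calls to the robot, and variables do not carry over. Pictures are saved under pics/ and viewed, at most 10 in all, crops included, and the job is handed in when it is done.

Besides the shell and the picture viewer there is one more tool, called after "Call:" as name(argument=value, ...), one argument or row to a line, values as JSON. send_rows: Moves the arm, as the interface text tells. Its arguments: {"type":"object","properties":{"deltas":{"type":"array"},"squeeze":{"type":"number"}},"required":["deltas"]}

```bash
ls; mkdir -p pics; cat > h.py <<'E'
import numpy as np, cv2
from rig import telemetry, optics, env
np.set_printoptions(precision=4,suppress=True)
def grab(n):
    s=telemetry.observe(); d=optics.get_image(n); d['s']=s; return d
def save(d,f,box=None,sc=1):
    im=d['image'][:,:,::-1]
    if box: im=im[box[1]:box[3],box[0]:box[2]]
    cv2.imwrite('pics/'+f,cv2.resize(im,None,fx=sc,fy=sc,interpolation=cv2.INTER_CUBIC))
def rays(d,px):
    px=np.atleast_2d(np.array(px,float)); K=d['K']
    if 'hand_eye' in d:
        u=(px-[K[0,2],K[1,2]])/[K[0,0],K[1,1]]; th=np.linalg.norm(u,axis=1,keepdims=True)
        v=np.hstack([u/np.maximum(th,1e-9)*np.sin(th),np.cos(th)])
        R=np.array(d['s']['tool_rot']);p=np.array(d['s']['position']);H=np.array(d['hand_eye'])
        return R@H[:3,3]+p,(R@H[:3,:3]@v.T).T
    R=cv2.Rodrigues(np.array(d['rvec'],float))[0];t=np.array(d['tvec'],float).ravel()
    v=np.hstack([(px-[K[0,2],K[1,2]])/[K[0,0],K[1,1]],np.ones((len(px),1))])
    return -R.T@t,(R.T@v.T).T
def onz(d,px,z):
    c,v=rays(d,px); return c+v*((z-c[2])/v[:,2])[:,None]
E
python3 - <<'E'
from h import *
for n in ['top','side']:
    d=grab(n); save(d,n+'0.png'); print(n,d['K'].tolist() if hasattr(d['K'],'tolist') else d['K'],rays(d,[320,240]))
s=telemetry.observe(); print(s)
E
```

```text
pics
top [[509.628054643499, 0.0, 323.50761588379936], [0.0, 509.628054643499, 243.34427926832754], [0.0, 0.0, 1.0]] (array([0.3305, 0.0249, 1.4792]), array([[ 0.1172, -0.0016, -0.9932]]))
side [[494.07876101088164, 0.0, 313.4521823663376], [0.0, 494.07876101088164, 236.1993823393904], [0.0, 0.0, 1.0]] (array([0.233 , 1.0215, 0.5008]), array([[ 0.2258, -0.8986, -0.3764]]))
{'time_s': 0.1, 'q': array([-82.4667,  21.8365,  74.3794,  -0.0004,  83.8596, -12.3361]), 'qvel': array([-0.0247, -0.0686, -0.2269,  0.0829, -0.0301, -0.0452]), 'joint_efforts': array([  0.0034, -44.9224, -23.1656,  -0.0002,   0.0037,  -0.    ]), 'position': array([ 0.1869, -0.517 ,  0.2558]), 'tool_rot': array([[ 0.9405,  0.3399, -0.0002],
       [ 0.3399, -0.9405,  0.0013],
       [ 0.0003, -0.0013, -1.    ]]), 'ft_force': array([ 0.5084, -0.0138,  0.0996]), 'wrist_torque': array([0.0205, 0.0033, 0.0498]), 'gripper_force': 0.0, 'grip_width': 0.08503396568432983}
```

View pics/top0.png

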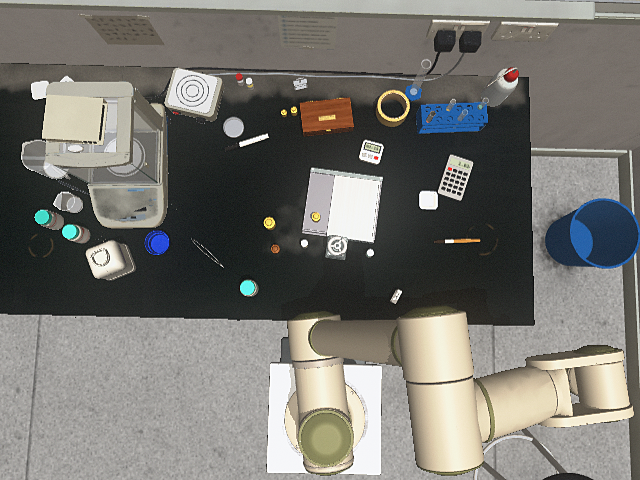

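View pics/side0.png

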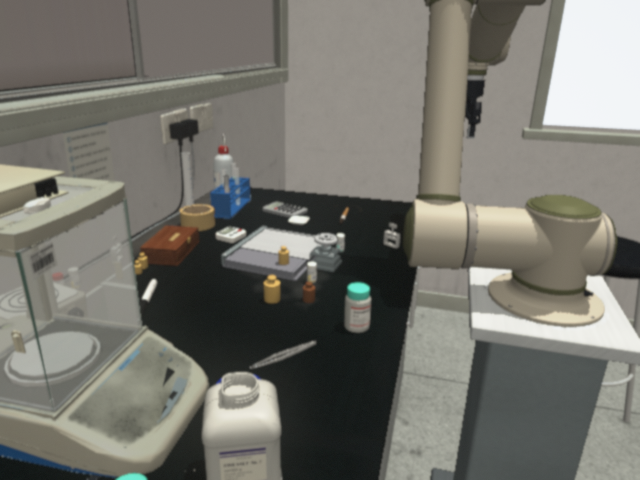

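The top view shows the box (304-382, 168-240), handwheel (337,245), brush (458,241) on the right and tweezers (208,253) on the left. Weight candidates: brass on the deck (316,216), larger brass on the worktop (269,223), brown (275,249), and tiny brass ones (284,112) and (293,111). The one on the deck fits, because it is brass and smaller than the one at (269,223).

```bash
python3 - <<'E'
from h import *
d=grab('top'); save(d,'crop.png',(240,160,500,270),3)
im=d['image'];hsv=cv2.cvtColor(im,cv2.COLOR_RGB2HSV)
def blobs(name,m,z,amin=6,box=(240,150,500,310)):
    k=np.zeros(m.shape,np.uint8);k[box[1]:box[3],box[0]:box[2]]=m[box[1]:box[3],box[0]:box[2]]
    cs,_=cv2.findContours(k,cv2.RETR_EXTERNAL,cv2.CHAIN_APPROX_NONE)
    for c in cs:
        if cv2.contourArea(c)>=amin:
            r=cv2.minAreaRect(c);print(name,cv2.contourArea(c),np.array(r[0]),np.array(r[1]),r[2],onz(d,[r[0]],z),onz(d,cv2.boxPoints(r),z)[:,:2].round(3).tolist())
H,S,V=[hsv[:,:,i].astype(int) for i in range(3)]
blobs('yellow',((H>15)&(H<32)&(S>120)&(V>90)).astype(np.uint8),.06)
blobs('orange',((H<20)&(S>80)&(V>60)).astype(np.uint8),.006)
blobs('grey',((V>60)&(S<60)).astype(np.uint8),.024,300)
blobs('white',((V>215)&(S<30)).astype(np.uint8),.026,300)
E
```

```text
yellow 8.0 [476.5 240. ] [2. 5.] 90.0 [[ 0.5087 -0.4175  0.06  ]] [[0.511, -0.411], [0.512, -0.425], [0.506, -0.425], [0.506, -0.41]]
yellow 43.5 [463.  240.5] [ 3. 18.] 90.0 [[ 0.5064 -0.3794  0.06  ]] [[0.51, -0.354], [0.511, -0.405], [0.503, -0.405], [0.502, -0.354]]
yellow 103.0 [269.25 222.75] [12.7279 10.6066] 45.0 [[0.5432 0.1665 0.06  ]] [[0.545, 0.19], [0.567, 0.169], [0.542, 0.143], [0.52, 0.164]]
yellow 46.0 [315.5 216. ] [7.7782 7.7782] 45.0 [[0.5657 0.037  0.06  ]] [[0.565, 0.052], [0.581, 0.037], [0.566, 0.021], [0.55, 0.037]]
orange 53.5 [274.75 248.25] [8.4853 7.7782] 45.0 [[0.4769 0.1533 0.006 ]] [[0.477, 0.17], [0.494, 0.155], [0.477, 0.137], [0.46, 0.152]]
orange 8.0 [439. 241.] [ 2. 10.] 90.0 [[ 0.5099 -0.3246  0.006 ]] [[0.512, -0.31], [0.513, -0.339], [0.507, -0.339], [0.507, -0.31]]
orange 75.5 [467. 240.] [ 4. 26.] 90.0 [[ 0.5148 -0.4065  0.006 ]] [[0.52, -0.369], [0.522, -0.445], [0.51, -0.445], [0.508, -0.368]]
orange 7.5 [271.927  226.9832] [3.498 9.434] 57.9946174621582 [[0.539  0.1636 0.006 ]] [[0.536, 0.178], [0.551, 0.155], [0.542, 0.149], [0.527, 0.172
[... 378 characters left out ...]
0.657, -0.315], [0.601, -0.315], [0.6, -0.262]]
grey 5863.0 [330.3499 213.4341] [94.309  88.4992] 7.765166282653809 [[ 0.5802 -0.0055  0.024 ]] [[0.468, 0.143], [0.726, 0.117], [0.695, -0.157], [0.438, -0.125]]
grey 1003.5 [455.1439 176.8855] [25.5008 42.1953] 17.818889617919922 [[ 0.6976 -0.368   0.024 ]] [[0.648, -0.313], [0.769, -0.352], [0.748, -0.423], [0.627, -0.384]]
white 2865.0 [352.7692 216.3462] [47.7534 79.3822] 7.125016689300537 [[ 0.573  -0.0703  0.026 ]] [[0.465, 0.01], [0.697, -0.014], [0.682, -0.152], [0.452, -0.126]]
white 493.5 [455.15 177.05] [24.3495 39.8447] 18.434947967529297 [[ 0.6966 -0.3674  0.026 ]] [[0.651, -0.315], [0.764, -0.352], [0.743, -0.42], [0.63, -0.382]]
```

View pics/crop.png

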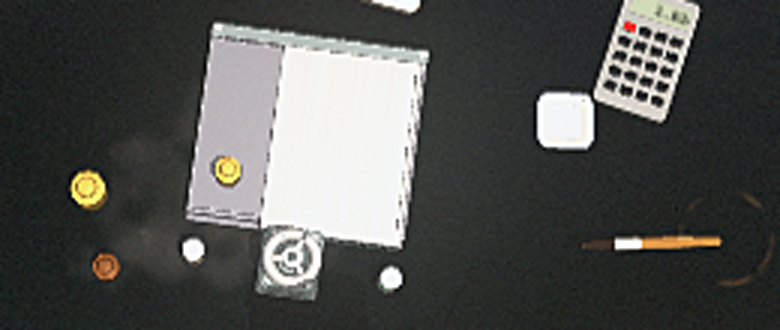

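The enlarged crop shows the brass weight on the deck at about (316,216), visibly smaller than the brass one at (269,223), so that confirms it. The brush's dark bristles are at the left (434,241) and its handle end is at the right (480,240).

```bash
cat >> h.py <<'E'
def go(p,yaw,s=None):
    s=s or telemetry.observe(); R=np.array(s['tool_rot']); d=R.T@(np.array(p)-np.array(s['position']))
    y0=np.degrees(np.arctan2(R[1,0],R[0,0])); a=np.radians((y0-yaw+180)%360-180)
    print('now',np.array(s['position']),'yaw',round(y0,2),'tilt',R[:2,2],'shift(tool, before turn)',d,'turn z',round(a,4),'q',np.array(s['q']))
E
python3 - <<'E'
from h import *
d=grab('top')
c=np.array([[213,25],[428,50],[402,247],[187,217]])/3+[240,160]
P=np.vstack([onz(d,[c[0]],.031),onz(d,[c[1]],.031),onz(d,c[2:],.024)]);print(P)
C=P[:,:2].mean(0);print('C',C)
for a,b in [(3,0),(2,1)]: v=P[b]-P[a];print(np.degrees(np.arctan2(v[1],v[0])),np.linalg.norm(v[:2]))
for a,b in [(1,0),(2,3)]: v=P[b]-P[a];print(np.degrees(np.arctan2(v[1],v[0]))-90,np.linalg.norm(v[:2]))
w=onz(d,[[315.5,216]],.06);print('w',w,'big',onz(d,[[269.2,222.7]],.05))
t=onz(d,np.array([[582,245],[720,241]])/3+[240,160],.006);print('brush',t)
go([.56,.035,.256],82)
E
```

```text
[[ 0.7103  0.0538  0.031 ]
 [ 0.691  -0.1549  0.031 ]
 [ 0.4992 -0.1329  0.024 ]
 [ 0.5231  0.074   0.024 ]]
C [ 0.6059 -0.04  ]
-6.152851267375386 0.1882970431570546
-6.567899159746617 0.1930823931478269
-5.283031700502647 0.20963933150574654
-6.592523009976745 0.20822263751224798
w [[0.5657 0.037  0.06  ]] big [[0.5449 0.1676 0.05  ]]
brush [[ 0.5076 -0.31    0.006 ]
 [ 0.5148 -0.4446  0.006 ]]
now [ 0.1869 -0.5171  0.256 ] yaw 19.87 tilt [-0.0001  0.0008] shift(tool, before turn) [ 0.5385 -0.3924  0.0004] turn z -1.0844 q [-82.4661  21.8272  74.3637   0.0003  83.8579 -12.3342]
```

Call:
send_rows(
  deltas=[
    [[0.049,-0.0357,0,0,0,0,1],[0.049,-0.0357,0,0,0,0,1],[0.049,-0.0357,0,0,0,0,1],[0.049,-0.0357,0,0,0,0,1],[0.049,-0.0357,0,0,0,0,1],[0.049,-0.0357,0,0,0,0,1],[0.049,-0.0357,0,0,0,0,1],[0.049,-0.0357,0,0,0,0,1],[0.049,-0.0357,0,0,0,0,1],[0.049,-0.0357,0,0,0,0,1],[0.049,-0.0357,0,0,0,0,1]],
  ],
)

```text
time_s: 1.58
position: [0.5612, 0.0372, 0.2563]
tool_rot: [[0.94, 0.34, 0.0], [0.34, -0.94, -0.0], [-0.0, 0.0, -1.0]]
ft_force: [0.6, -0.7, 1.1]
grip_width: 0.0855
gripper_force: 0.0
```

Call:
send_rows(
  deltas=[
    [[0,0,0,0,0,-0.186,1],[0,0,0,0,0,-0.186,1],[0,0,0,0,0,-0.186,1],[0,0,0,0,0,-0.186,1],[0,0,0,0,0,-0.186,1],[0,0,0,0,0,-0.186,1],[0,0,0,0,0,0,1]],
  ],
)

```text
time_s: 2.45
position: [0.5603, 0.0353, 0.2561]
tool_rot: [[0.109, 0.994, -0.0], [0.994, -0.109, 0.0], [0.0, -0.0, -1.0]]
ft_force: [0.6, -0.4, 0.9]
grip_width: 0.0851
gripper_force: 0.0
```

```bash
python3 - <<'E'
from h import *
d=grab('wrist'); save(d,'w1.png'); go([.5657,.037,.15],83.7,d['s']); print(d['K'],d['hand_eye'])
E
```

```text
now [0.5603 0.0353 0.2561] yaw 83.71 tilt [-0.0005  0.0001] shift(tool, before turn) [0.0023 0.0052 0.1061] turn z 0.0003 q [-8.4767 22.9805 72.4831  0.0005 84.563  -2.1914]
[[371.6483   0.     325.8674]
 [  0.     371.6483 239.911 ]
 [  0.       0.       1.    ]] [[-0.0009 -0.9546 -0.298   0.077 ]
 [ 1.     -0.0009 -0.0002 -0.0007]
 [-0.0001 -0.298   0.9546 -0.118 ]
 [ 0.      0.      0.      1.    ]]
```

View pics/w1.png

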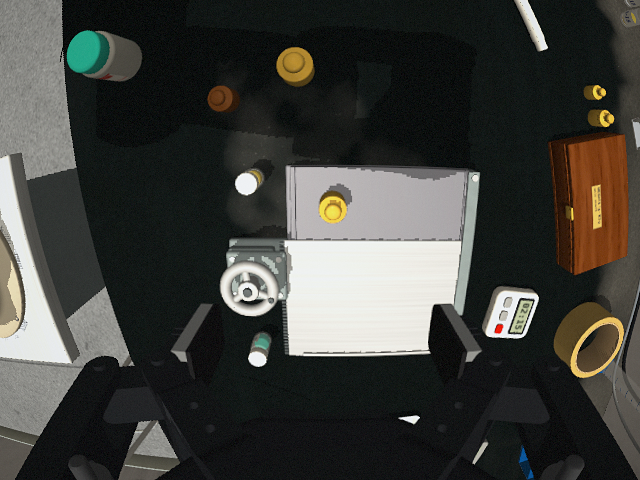

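The wrist view shows the weight with its knob at (334,210), the handwheel centred near (249,288), box corners at about (288,166), (477,172) and (286,355), and the shutter edge line at row 240.

```bash
python3 - <<'E'
from h import *
d=grab('wrist'); im=d['image'];hsv=cv2.cvtColor(im,cv2.COLOR_RGB2HSV)
m=cv2.inRange(hsv,(15,100,60),(35,255,255)); m[:,:300]=0;m[:,380:]=0;m[:170]=0;m[250:]=0
c=max(cv2.findContours(m,0,1)[0],key=cv2.contourArea);e=cv2.minEnclosingCircle(c);print(e)
print('w mid',onz(d,[e[0]],.045),'knob',onz(d,[[334,211]],.062))
g=cv2.cvtColor(im,cv2.COLOR_RGB2GRAY)
w=g[250:325,210:290]; 
k=np.zeros_like(g);k[250:325,210:290]=(w>150)
k[:,283:]=0
cs=max(cv2.findContours(k,0,1)[0],key=cv2.contourArea);e=cv2.fitEllipse(cv2.convexHull(cs));print('wheel',e,onz(d,[e[0]],.072))
print(onz(d,[[288,166],[286,355]],.023),onz(d,[[477,172],[460,355]],.031), onz(d,[[290,240],[460,240]],.026))
C=np.array([.6059,-.04]);a=np.radians(-6.3);print('pred wheel',C-.125*np.array([np.cos(a),np.sin(a)]))
E
```

```text
((332.1363525390625, 206.5), 16.042531967163086)
w mid [[0.5658 0.0407 0.045 ]] knob [[0.5671 0.0402 0.062 ]]
wheel ((249.95697021484375, 289.5699157714844), (50.70999526977539, 62.32961654663086), 111.73604583740234) [[ 0.4838 -0.0209  0.072 ]]
[[ 0.5285  0.0799  0.023 ]
 [ 0.4951 -0.1286  0.023 ]] [[ 0.7107  0.058   0.031 ]
 [ 0.6961 -0.1523  0.031 ]] [[ 0.5208  0.0078  0.026 ]
 [ 0.6927 -0.0116  0.026 ]]
pred wheel [ 0.4817 -0.0263]
```

Call:
send_rows(
  deltas=[
    [[0.0054,0.0062,0.055,0,0,0,0.6],[0,0,0.055,0,0,0,0.5],[0,0,0.05,0,0,0,0.5],[0,0,0.025,0,0,0,0.5],[0,0,0.02,0,0,0,0.4],[0,0,0,0,0,0,0.4]],
  ],
)

```text
time_s: 3.3
position: [0.5665, 0.04, 0.0502]
tool_rot: [[0.11, 0.994, -0.003], [0.994, -0.11, 0.0], [0.0, -0.003, -1.0]]
ft_force: [-0.2, 0.7, 0.7]
grip_width: 0.0596
gripper_force: 0.0
```

```bash
python3 - <<'E'
from h import *
d=grab('wrist'); save(d,'w2.png'); go([.567,.04,.051],83.7,d['s'])
E
```

```text
now [0.5665 0.04   0.0502] yaw 83.67 tilt [-0.0028  0.0004] shift(tool, before turn) [ 0.      0.0005 -0.0008] turn z -0.0005 q [-7.8985 36.5519 86.792   0.0016 56.8203 -1.5726]
```

View pics/w2.png

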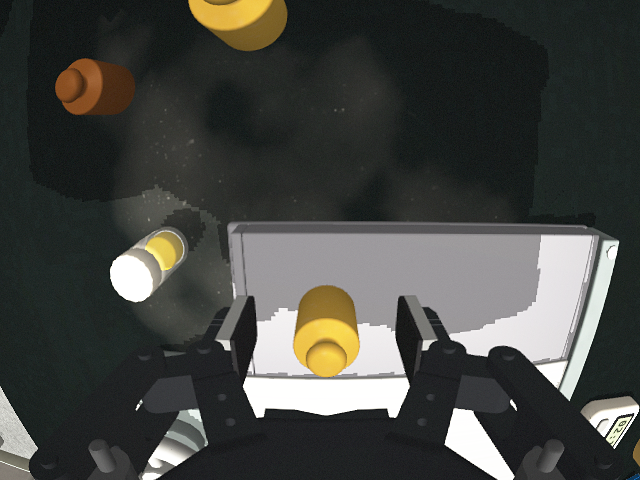

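The weight is centred between the pads at (327,335), so I'll close.

Call:
send_rows(
  deltas=[
    [[0,0,0,0,0,0,-0.6],[0,0,0,0,0,0,-0.6],[0,0,0,0,0,0,-0.6],[0,0,0,0,0,0,-0.6],[0,0,0,0,0,0,-0.6]],
  ],
  squeeze=40,
)

```text
time_s: 3.98
position: [0.5674, 0.04, 0.0524]
tool_rot: [[0.108, 0.994, 0.002], [0.994, -0.108, -0.0], [-0.0, 0.002, -1.0]]
ft_force: [-1.1, 1.1, 6.0]
grip_width: 0.0235
gripper_force: 39.4
```

Call:
send_rows(
  deltas=[
    [[0,0,-0.03,0,0,0,-0.6],[0,0,-0.03,0,0,0,-0.6],[0.0333,0.0283,0,0,0,0,-0.6],[0.0333,0.0283,0,0,0,0,-0.6],[0,0,0.03,0,0,0,-0.6],[0,0,0.03,0,0,0,-0.6],[0,0,0.012,0,0,0,-0.6],[0,0,0.005,0,0,0,-0.6],[0,0,0,0,0,0,-0.6]],
  ],
)

```text
time_s: 5.1
position: [0.6309, 0.1, 0.035]
tool_rot: [[0.108, 0.994, 0.001], [0.994, -0.108, -0.0], [0.0, 0.001, -1.0]]
ft_force: [-0.1, 0.1, -0.9]
grip_width: 0.0231
gripper_force: 39.6
```

```bash
python3 - <<'E'
from h import *
d=grab('wrist'); save(d,'w3.png'); print(d['s']['position'],d['s']['ft_force'])
E
```

```text
[0.6309 0.1    0.035 ] [-0.1147  0.1462 -0.9473]
```

View pics/w3.png

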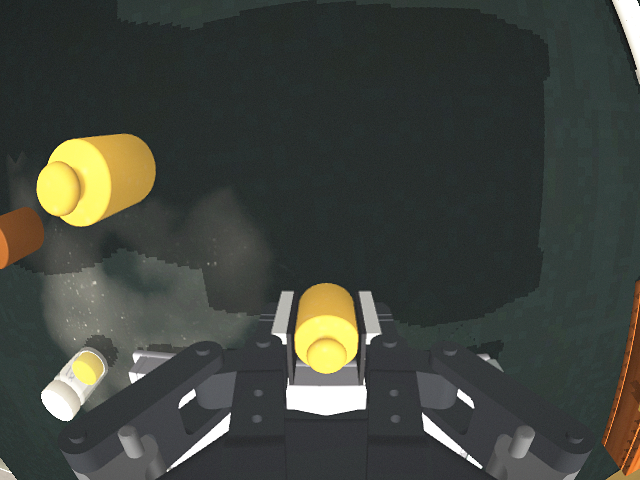

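The weight is held upright between the pads at (326,330). Now I'll lower it to contact.

Call:
send_rows(
  deltas=[
    [[0,0,0.0025,0,0,0,-0.6],[0,0,0,0,0,0,-0.6]],
  ],
)

```text
time_s: 5.4
position: [0.6306, 0.1001, 0.0321]
tool_rot: [[0.108, 0.994, 0.0], [0.994, -0.108, 0.0], [0.0, 0.0, -1.0]]
ft_force: [-0.0, 0.7, -0.7]
grip_width: 0.0234
gripper_force: 39.6
```

Call:
send_rows(
  deltas=[
    [[0,0,0.0015,0,0,0,-0.6],[0,0,0,0,0,0,-0.6]],
  ],
)

```text
time_s: 5.65
position: [0.6307, 0.1001, 0.0305]
tool_rot: [[0.108, 0.994, 0.0], [0.994, -0.108, -0.0], [0.0, 0.0, -1.0]]
ft_force: [-0.6, 0.8, -0.1]
grip_width: 0.023
gripper_force: 39.7
```

Call:
send_rows(
  deltas=[
    [[0,0,0.001,0,0,0,-0.6],[0,0,0,0,0,0,-0.6]],
  ],
)

```text
time_s: 5.9
position: [0.6307, 0.1001, 0.0304]
tool_rot: [[0.108, 0.994, 0.001], [0.994, -0.108, -0.0], [-0.0, 0.001, -1.0]]
ft_force: [-2.8, -0.0, 8.0]
grip_width: 0.0236
gripper_force: 40.6
```

Call:
send_rows(
  deltas=[
    [[0,0,0.001,0,0,0,-0.6],[0,0,0,0,0,0,-0.6]],
  ],
)

```text
time_s: 6.15
position: [0.6307, 0.1001, 0.0303]
tool_rot: [[0.108, 0.994, 0.001], [0.994, -0.108, -0.0], [-0.0, 0.001, -1.0]]
ft_force: [-5.1, -0.4, 14.9]
grip_width: 0.0236
gripper_force: 41.4
```

Call:
send_rows(
  deltas=[
    [[0,0,-0.0015,0,0,0,-0.6],[0,0,0,0,0,0,-0.3],[0,0,0,0,0,0,0],[0,0,0,0,0,0,0.2],[0,0,0,0,0,0,0.3],[0,0,0,0,0,0,0.4],[0,0,-0.03,0,0,0,0.4],[0,0,-0.05,0,0,0,0.6],[0,0,-0.06,0,0,0,1],[0,0,-0.03,0,0,0,1]],
  ],
)

```text
time_s: 7.4
position: [0.6311, 0.1001, 0.2035]
tool_rot: [[0.108, 0.994, 0.005], [0.994, -0.108, -0.0], [0.0, 0.005, -1.0]]
ft_force: [-0.1, -0.4, -0.1]
grip_width: 0.0855
gripper_force: 0.0
```

```bash
python3 - <<'E'
from h import *
d=grab('wrist'); go([.483,-.0236,.2],70,d['s']); im=d['image'];hsv=cv2.cvtColor(im,cv2.COLOR_RGB2HSV)
m=cv2.inRange(hsv,(15,100,60),(35,255,255))
for c in cv2.findContours(m,0,1)[0]:
    if cv2.contourArea(c)>150:
        e=cv2.minEnclosingCircle(c); print(e,onz(d,[e[0]],.02))
E
```

```text
now [0.6311 0.1001 0.2035] yaw 83.82 tilt [ 0.0048 -0.0001] shift(tool, before turn) [-0.139  -0.1339  0.0028] turn z 0.2412 q [-1.5801 32.8667 64.1735 -0.0008 82.6865  4.6019]
((567.0, 288.0), 24.738733291625977) [[0.8763 0.0024 0.02  ]]
((181.24618530273438, 264.56597900390625), 9.595756530761719) [[0.4953 0.0743 0.02  ]]
((324.0, 221.125), 18.56123161315918) [[0.6296 0.0998 0.02  ]]
((581.9285888671875, 182.9642791748047), 15.732422828674316) [[0.8836 0.1135 0.02  ]]
((576.5, 152.5), 13.285429954528809) [[0.8757 0.1435 0.02  ]]
((213.19482421875, 147.8915557861328), 25.28297996520996) [[0.5454 0.1728 0.02  ]]
```

Call:
send_rows(
  deltas=[
    [[-0.0347,-0.0335,0,0,0,0,1],[-0.0347,-0.0335,0,0,0,0,1],[-0.0347,-0.0335,0,0,0,0,1],[-0.0347,-0.0335,0,0,0,0,1],[0,0,0,0,0,0,1]],
  ],
)

```text
time_s: 8.07
position: [0.4806, -0.0247, 0.2]
tool_rot: [[0.111, 0.994, -0.001], [0.994, -0.111, -0.0], [-0.0, -0.001, -1.0]]
ft_force: [1.2, 0.7, 1.2]
grip_width: 0.0856
gripper_force: 0.0
```

```bash
python3 - <<'E'
from h import *
d=grab('wrist'); save(d,'w4.png',(180,130,480,430),2); print(d['s']['position'])
t=grab('top'); cv2.imwrite('pics/top_ref.png',t['image'])
E
```

```text
[ 0.4806 -0.0247  0.2   ]
```

View pics/w4.png

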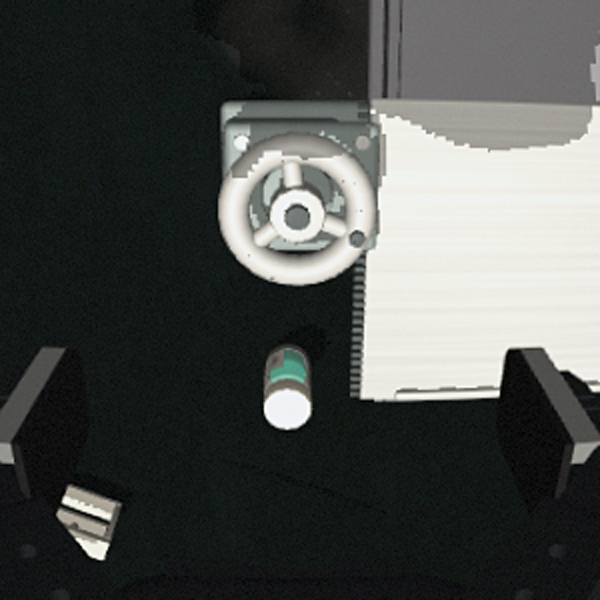

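The crop shows the handwheel rim spanning 218-378 by 133-286, which puts its centre at image pixel (329,234.8). The reference mark on the rim is at (357,238) in the crop, and the vial (288,395) is clear.

```bash
python3 - <<'E'
from h import *
d=grab('wrist'); p=onz(d,[[329,234.8]],.068); print(p); go([p[0,0],p[0,1],.073],83.7,d['s'])
print(onz(d,[[328,238]],.07))
E
```

```text
[[ 0.4845 -0.021   0.068 ]]
now [ 0.4826 -0.0236  0.2   ] yaw 83.76 tilt [ 0.0008 -0.    ] shift(tool, before turn) [0.0028 0.0015 0.127 ] turn z 0.0011 q [-16.8754  18.1979  90.0789   0.0126  71.6819 -10.6437]
[[ 0.4836 -0.0226  0.07  ]]
```

Call:
send_rows(
  deltas=[
    [[0.002,0.0015,0,0,0,0.18,1],[0,0,0,0,0,0.18,1],[0,0,0,0,0,0.18,1],[0,0,0,0,0,0.18,1],[0,0,0,0,0,0.18,1],[0,0,0,0,0,0.18,1],[0,0,0,0,0,0.18,1],[0,0,0,0,0,0.18,1],[0,0,0,0,0,0.18,1],[0,0,0,0,0,0.18,1],[0,0,0,0,0,0.18,1],[0,0,0,0,0,0,1]],
  ],
)

```text
time_s: 9.72
position: [0.4847, -0.021, 0.1996]
tool_rot: [[0.871, -0.492, -0.0], [-0.492, -0.871, 0.0], [-0.0, -0.0, -1.0]]
ft_force: [0.6, -0.2, -0.4]
grip_width: 0.085
gripper_force: 0.0
```

```bash
python3 - <<'E'
from h import *
go([.484,-.0215,.073],-30)
E
```

```text
now [ 0.4847 -0.021   0.1996] yaw -29.47 tilt [-0.0001  0.0001] shift(tool, before turn) [-0.0004  0.0008  0.1266] turn z 0.0092 q [-16.5006  18.4286  89.8013   0.0045  71.7752 102.9683]
```

Descend and close.

Call:
send_rows(
  deltas=[
    [[0,0.001,0.05,0,0,0,1],[0,0,0.045,0,0,0,1],[0,0,0.02,0,0,0,1],[0,0,0.0115,0,0,0,0.6],[0,0,0,0,0,0,0.45],[0,0,0,0,0,0,0.4],[0,0,0,0,0,0,0.3]],
  ],
  squeeze=20,
)

```text
time_s: 10.6
position: [0.4835, -0.0236, 0.0745]
tool_rot: [[0.87, -0.493, 0.0], [-0.493, -0.87, -0.003], [0.002, 0.002, -1.0]]
ft_force: [-6.0, -7.8, 5.4]
grip_width: 0.0555
gripper_force: 7.7
```

```bash
python3 - <<'E'
from h import *
s=telemetry.observe();print(s['position'],s['ft_force'],s['wrist_torque'],s['grip_width'],s['gripper_force'])
E
```

```text
[ 0.4835 -0.0236  0.0745] [-6.0316 -7.7792  5.3663] [-1.4096  0.9195  0.0529] 0.055519209902026974 7.656259126961231
```

Call:
send_rows(
  deltas=[
    [[0,0.0025,0,0,0,0,0.3],[0,0,0,0,0,0,-0.2],[0,0,0,0,0,0,-0.2],[0,0,0,0,0,0,-0.2]],
  ],
  squeeze=50,
)

```text
time_s: 11.1
position: [0.4834, -0.0241, 0.0747]
tool_rot: [[0.869, -0.494, 0.004], [-0.494, -0.869, 0.001], [0.003, -0.002, -1.0]]
ft_force: [1.3, 6.8, 7.1]
grip_width: 0.0545
gripper_force: 51.2
```

```bash
cat >> h.py <<'E'
def st():
    s=telemetry.observe();R=s['tool_rot'];y=np.degrees(np.arctan2(R[1][0],R[0][0]))
    print('t',s['time_s'],s['position'],'yaw %.2f'%y,'F',s['ft_force'],'T',s['wrist_torque'],s['grip_width'],s['gripper_force'],'q6 %.1f'%s['q'][5])
E
python3 -c "
from h import *
st()"
```

```text
t 11.1 [ 0.4834 -0.0241  0.0747] yaw -29.63 F [1.2722 6.7554 7.1057] T [ 0.9194 -0.1996  0.0133] 0.0544762222201066 51.152719259262085 q6 102.6
```

Call:
send_rows(
  deltas=[
    [[0,-0.001,0,0,0,-0.1,-0.2],[0,0,0,0,0,-0.15,-0.2],[0,0,0,0,0,-0.15,-0.2],[0,0,0,0,0,0,-0.2]],
  ],
)

```text
time_s: 11.6
position: [0.4836, -0.0235, 0.0747]
tool_rot: [[0.993, -0.115, 0.003], [-0.115, -0.993, 0.0], [0.003, -0.0, -1.0]]
ft_force: [-0.8, 4.1, 8.3]
grip_width: 0.0546
gripper_force: 51.2
```

```bash
python3 -c "
from h import *
st()"
```

```text
t 11.6 [ 0.4836 -0.0235  0.0747] yaw -6.60 F [-0.7745  4.1173  8.3493] T [0.5577 0.0348 0.0212] 0.054613940185428554 51.23010277748108 q6 79.7
```

Call:
send_rows(
  deltas=[
    [[0,0,0,0,0,-0.06,-0.2],[0,0,0,0,0,0,-0.2]],
  ],
)

```text
time_s: 11.85
position: [0.4836, -0.0234, 0.0747]
tool_rot: [[0.998, -0.056, 0.003], [-0.056, -0.998, 0.0], [0.003, -0.0, -1.0]]
ft_force: [-0.5, 4.6, 8.3]
grip_width: 0.0541
gripper_force: 51.2
```

```bash
python3 -c "
from h import *
st()"
```

```text
t 11.85 [ 0.4836 -0.0234  0.0747] yaw -3.22 F [-0.5089  4.5766  8.339 ] T [0.5936 0.0304 0.0642] 0.05412226397321853 51.229421496391296 q6 76.3
```

Call:
send_rows(
  deltas=[
    [[0,0,0,0,0,-0.06,-0.2],[0,0,0,0,0,0,-0.2]],
  ],
)

```text
time_s: 12.1
position: [0.4836, -0.0234, 0.0747]
tool_rot: [[1.0, 0.004, 0.003], [0.004, -1.0, 0.0], [0.003, -0.0, -1.0]]
ft_force: [0.5, 5.7, 8.0]
grip_width: 0.0543
gripper_force: 51.2
```

```bash
python3 -c "
from h import *
st()"
```

```text
t 12.1 [ 0.4836 -0.0234  0.0747] yaw 0.22 F [0.5206 5.748  8.0053] T [ 0.6536  0.0439 -0.0235] 0.054269637630339526 51.23421907424927 q6 72.9
```

Call:
send_rows(
  deltas=[
    [[0,0,0,0,0,-0.06,-0.2],[0,0,0,0,0,0,-0.2]],
  ],
)

```text
time_s: 12.35
position: [0.4836, -0.0233, 0.0747]
tool_rot: [[0.998, 0.064, 0.003], [0.064, -0.998, 0.0], [0.003, -0.0, -1.0]]
ft_force: [-0.9, 5.0, 8.4]
grip_width: 0.0547
gripper_force: 51.2
```

```bash
python3 -c "
from h import *
st()"
```

```text
t 12.35 [ 0.4836 -0.0233  0.0747] yaw 3.65 F [-0.8845  4.9908  8.3833] T [0.7586 0.005  0.0504] 0.054702302404732735 51.23951196670532 q6 69.4
```

Call:
send_rows(
  deltas=[
    [[0,0,0,0,0,-0.06,-0.2],[0,0,0,0,0,0,-0.2]],
  ],
)

```text
time_s: 12.6
position: [0.4836, -0.0232, 0.0747]
tool_rot: [[0.992, 0.123, 0.003], [0.123, -0.992, 0.001], [0.003, -0.0, -1.0]]
ft_force: [0.6, 5.7, 8.6]
grip_width: 0.0545
gripper_force: 51.2
```

```bash
python3 -c "
from h import *
st()"
```

```text
t 12.6 [ 0.4836 -0.0232  0.0747] yaw 7.09 F [0.6433 5.723  8.636 ] T [ 0.7659 -0.0323  0.0147] 0.05454192713128922 51.244940757751465 q6 66.0
```

Call:
send_rows(
  deltas=[
    [[0,0,0,0,0,-0.06,-0.2],[0,0,0,0,0,0,-0.2]],
  ],
)

```text
time_s: 12.85
position: [0.4836, -0.0232, 0.0747]
tool_rot: [[0.983, 0.183, 0.003], [0.183, -0.983, 0.001], [0.003, -0.0, -1.0]]
ft_force: [0.6, 6.3, 8.5]
grip_width: 0.0546
gripper_force: 51.3
```

```bash
python3 -c "
from h import *
st()"
```

```text
t 12.85 [ 0.4836 -0.0232  0.0747] yaw 10.53 F [0.5772 6.26   8.546 ] T [ 0.8927  0.0073 -0.0213] 0.05460518567116048 51.251458525657654 q6 62.6
```

Call:
send_rows(
  deltas=[
    [[0,0,0,0,0,-0.06,-0.2],[0,0,0,0,0,0,-0.2]],
  ],
)

```text
time_s: 13.1
position: [0.4836, -0.0231, 0.0747]
tool_rot: [[0.97, 0.241, 0.003], [0.241, -0.97, 0.001], [0.003, -0.0, -1.0]]
ft_force: [0.1, 6.3, 8.8]
grip_width: 0.0542
gripper_force: 51.3
```

```bash
python3 -c "
from h import *
st()"
```

```text
t 13.1 [ 0.4836 -0.0231  0.0747] yaw 13.96 F [0.1318 6.2716 8.8009] T [ 0.9859 -0.0513  0.0259] 0.054245793744952114 51.25785827636719 q6 59.1
```

Call:
send_rows(
  deltas=[
    [[0,0,0,0,0,-0.06,-0.2],[0,0,0,0,0,0,-0.2]],
  ],
)

```text
time_s: 13.35
position: [0.4835, -0.023, 0.0747]
tool_rot: [[0.954, 0.299, 0.003], [0.299, -0.954, 0.001], [0.003, 0.0, -1.0]]
ft_force: [-0.4, 7.4, 8.8]
grip_width: 0.0544
gripper_force: 51.3
```

```bash
python3 -c "
from h import *
st()"
```

```text
t 13.35 [ 0.4835 -0.023   0.0747] yaw 17.40 F [-0.3674  7.4417  8.8048] T [ 0.9724 -0.0656  0.0458] 0.054431200094260564 51.26401484012604 q6 55.7
```

Call:
send_rows(
  deltas=[
    [[0,0,0,0,0,-0.06,-0.2],[0,0,0,0,0,0,-0.2]],
  ],
)

```text
time_s: 13.6
position: [0.4835, -0.023, 0.0747]
tool_rot: [[0.935, 0.355, 0.003], [0.355, -0.935, 0.001], [0.003, -0.0, -1.0]]
ft_force: [0.1, 5.9, 8.6]
grip_width: 0.0542
gripper_force: 51.3
```

```bash
python3 -c "
from h import *
st()"
```

```text
t 13.6 [ 0.4835 -0.023   0.0747] yaw 20.81 F [0.0921 5.9151 8.6387] T [ 1.1324  0.0273 -0.1131] 0.05424127637697484 51.27875089645386 q6 52.3
```

Call:
send_rows(
  deltas=[
    [[0,0,0,0,0,-0.06,-0.2],[0,0,0,0,0,0,-0.2]],
  ],
)

```text
time_s: 13.85
position: [0.4835, -0.0229, 0.0747]
tool_rot: [[0.912, 0.411, 0.003], [0.411, -0.912, 0.001], [0.003, 0.0, -1.0]]
ft_force: [1.0, 6.6, 7.8]
grip_width: 0.0543
gripper_force: 51.3
```

```bash
python3 - <<'E'
from h import *
st()
t=grab('top'); r=cv2.imread('pics/top_ref.png').astype(int)
# shutter edge profile: along box y at local x=+40..80, 
C=np.array([.6059,-.04]);a=np.radians(-6.3);ex=np.array([np.cos(a),np.sin(a)]);ey=np.array([-ex[1],ex[0]])
R=cv2.Rodrigues(np.array(t['rvec'],float))[0]
ys=np.arange(-.11,.11,.005)
for im in (r,t['image'].astype(int)):
    out=[]
    for y in ys:
        P=np.array([[*(C+x*ex+y*ey),.026] for x in np.arange(.0,.08,.01)])
        px=cv2.projectPoints(P,np.array(t['rvec'],float),np.array(t['tvec'],float),t['K'],None)[0][:,0].astype(np.float32)
        out.append(cv2.remap(im.mean(2).astype(np.float32),px[:,0],px[:,1],1).mean())
    print(np.array(out).round().astype(int))
E
```

```text
t 13.85 [ 0.4835 -0.0229  0.0747] yaw 24.25 F [1.0489 6.5555 7.7589] T [ 1.1444 -0.0387 -0.159 ] 0.05429789668406685 51.28751814365387 q6 48.8
[ 58  81 208 202 251 248 248 248 248 248 248 248 248 248 248 248 248 248
 249 248 247 248 244 240 240 233 234 235 239 186 190 189 190 190 192 185
 186 186 186 185 185 184 186 177]
[ 57  83 161 235 250 249 248 248 247 248 248 247 248 247 248 247 247 247
 247 247 247 248 248 247 246 247 247 246 248 246 184 194 194 194 193 193
 192 193 192 192 192 191 192 189]
```

Call:
send_rows(
  deltas=[
    [[0,0,0,0,0,-0.1,-0.2],[0,0,0,0,0,-0.15,-0.2],[0,0,0,0,0,-0.15,-0.2],[0,0,0,0,0,-0.15,-0.2],[0,0,0,0,0,-0.15,-0.2],[0,0,0,0,0,-0.15,-0.2],[0,0,0,0,0,-0.15,-0.2],[0,0,0,0,0,-0.1,-0.2],[0,0,0,0,0,0,-0.2]],
  ],
  squeeze=60,
)

```text
time_s: 15.02
position: [0.4826, -0.0222, 0.0747]
tool_rot: [[0.047, 0.999, 0.001], [0.999, -0.047, 0.002], [0.003, 0.001, -1.0]]
ft_force: [-3.8, 11.4, 12.7]
grip_width: 0.0542
gripper_force: 61.2
```

```bash
cat > m.py <<'E'
from h import *
st()
t=grab('top'); r=cv2.imread('pics/top_ref.png')
C=np.array([.6059,-.04]);a=np.radians(-6.3);ex=np.array([np.cos(a),np.sin(a)]);ey=np.array([-ex[1],ex[0]])
def prof(im,ys,xs):
    P=np.array([[*(C+x*ex+y*ey),.026] for y in ys for x in xs])
    px=cv2.projectPoints(P,np.array(t['rvec'],float),np.array(t['tvec'],float),t['K'],None)[0][:,0].astype(np.float32)
    return cv2.remap(im.mean(2).astype(np.float32),px[:,0],px[:,1],1).reshape(len(ys),len(xs)).mean(1)
ys=np.arange(-.115,.13,.0005)
for im in (r,t['image']):
    p=prof(im,ys,np.arange(0.0,.08,.005)); d=np.diff(cv2.GaussianBlur(p[:,None],(1,9),0).ravel())
    i=np.argsort(-abs(d)); keep=[]
    for j in i:
        if all(abs(j-k)>8 for k in keep): keep.append(j)
        if len(keep)>=6: break
    print([(round(ys[k]*1000,1),round(float(d[k]),1)) for k in sorted(keep)])
E
python3 m.py
```

```text
t 15.025 [ 0.4826 -0.0222  0.0747] yaw 87.31 F [-3.8159 11.425  12.7324] T [ 1.7591  0.5436 -0.0028] 0.054185635534489615 61.23044013977051 q6 -14.2
[(np.float64(-104.5), 18.9), (np.float64(-100.0), 8.9), (np.float64(-94.0), 6.6), (np.float64(34.5), -11.3), (np.float64(106.5), -22.3), (np.float64(127.0), 3.3)]
[(np.float64(-104.0), 22.9), (np.float64(-99.5), -16.6), (np.float64(-95.0), 11.9), (np.float64(-74.5), 8.5), (np.float64(60.0), -11.8), (np.float64(106.5), -23.6)]
```

Call:
send_rows(
  deltas=[
    [[0.001,0,0,0,0,-0.1,-0.2],[0,0,0,0,0,-0.15,-0.2],[0,0,0,0,0,-0.15,-0.2],[0,0,0,0,0,-0.15,-0.2],[0,0,0,0,0,-0.15,-0.2],[0,0,0,0,0,-0.15,-0.2],[0,0,0,0,0,-0.15,-0.2],[0,0,0,0,0,-0.15,-0.2],[0,0,0,0,0,-0.15,-0.2],[0,0,0,0,0,-0.15,-0.2],[0,0,0,0,0,-0.15,-0.2],[0,0,0,0,0,0,-0.2]],
  ],
)

```text
time_s: 16.58
position: [0.4814, -0.023, 0.0747]
tool_rot: [[-1.0, 0.016, -0.003], [0.016, 1.0, -0.001], [0.003, -0.001, -1.0]]
ft_force: [-12.2, -3.6, 16.6]
grip_width: 0.0541
gripper_force: 61.5
```

```bash
python3 m.py
```

```text
t 16.575 [ 0.4814 -0.023   0.0747] yaw 179.06 F [-12.165   -3.6352  16.5989] T [-0.4743  1.8872  0.025 ] 0.05410032443255916 61.51777982711792 q6 -105.8
[(np.float64(-104.5), 18.9), (np.float64(-100.0), 8.9), (np.float64(-94.0), 6.6), (np.float64(34.5), -11.3), (np.float64(106.5), -22.3), (np.float64(127.0), 3.3)]
[(np.float64(-104.0), 23.2), (np.float64(-99.5), -16.7), (np.float64(-95.0), 12.0), (np.float64(-40.5), 10.3), (np.float64(94.0), -12.5), (np.float64(106.5), -23.4)]
```

Call:
send_rows(
  deltas=[
    [[0.0005,0,0,0,0,-0.14,-0.2],[0,0,0,0,0,-0.12,-0.2],[0,0,0,0,0,-0.08,-0.2],[0,0,0,0,0,0,-0.2],[0,0,0,0,0,0,-0.2]],
  ],
)

```text
time_s: 17.25
position: [0.4814, -0.0234, 0.0747]
tool_rot: [[-0.949, -0.317, -0.001], [-0.317, 0.949, -0.001], [0.002, -0.001, -1.0]]
ft_force: [-11.2, -4.8, 13.8]
grip_width: 0.0539
gripper_force: 61.3
```

```bash
python3 m.py
```

```text
t 17.25 [ 0.4814 -0.0234  0.0747] yaw -161.55 F [-11.2218  -4.8283  13.8199] T [-0.7587  1.6866 -0.0176] 0.053941639347903865 61.3442587852478 q6 -125.2
[(np.float64(-104.5), 18.9), (np.float64(-100.0), 8.9), (np.float64(-94.0), 6.6), (np.float64(34.5), -11.3), (np.float64(106.5), -22.3), (np.float64(127.0), 3.3)]
[(np.float64(-104.0), 23.1), (np.float64(-99.5), -16.6), (np.float64(-95.0), 11.9), (np.float64(-33.0), 8.5), (np.float64(101.0), -10.5), (np.float64(106.5), -22.3)]
```

Call:
send_rows(
  deltas=[
    [[0.0012,0,0,0,0,0,-0.2],[0,0,0,0,0,0,0.4],[0,0,0,0,0,0,0.6],[0,0,0,0,0,0,1],[0,0,0,0,0,0,1],[0,0,-0.03,0,0,0,1],[0,0,-0.05,0,0,0,1],[0,0,-0.05,0,0,0.1839,1],[0,0,-0.05,0,0,0.1839,1]],
  ],
  squeeze=40,
)

```text
time_s: 18.42
position: [0.481, -0.023, 0.255]
tool_rot: [[-0.999, 0.052, -0.0], [0.052, 0.999, 0.0], [0.0, 0.0, -1.0]]
ft_force: [-0.2, 0.0, 0.4]
grip_width: 0.0856
gripper_force: 0.0
```

Call:
send_rows(
  deltas=[
    [[0,0,0,0,0,0.1839,1],[0,0,0,0,0,0.1839,1],[0,0,0,0,0,0.1839,1],[0,0,0,0,0,0.1839,1],[0,0,0,0,0,0.1839,1],[0,0,0,0,0,0.1839,1],[0,0,0,0,0,0.1839,1],[0,0,0,0,0,0.1839,1],[0,0,0,0,0,0,1]],
  ],
)

```text
time_s: 19.55
position: [0.4812, -0.0231, 0.2532]
tool_rot: [[-0.055, 0.999, -0.0], [0.999, 0.055, 0.0], [0.0, -0.0, -1.0]]
ft_force: [0.4, 0.5, -0.1]
grip_width: 0.0858
gripper_force: 0.0
```

```bash
python3 m.py;  python3 - <<'E'
from h import *
go([.511,-.385,.2],93.1)
E
```

```text
t 19.55 [ 0.4812 -0.0231  0.2532] yaw 93.13 F [ 0.3669  0.5352 -0.1421] T [-0.0013  0.0075 -0.0646] 0.08579622274155754 0.0 q6 -20.0
[(np.float64(-104.5), 18.9), (np.float64(-100.0), 8.9), (np.float64(-94.0), 6.6), (np.float64(34.5), -11.3), (np.float64(106.5), -22.3), (np.float64(127.0), 3.3)]
[(np.float64(-104.0), 22.9), (np.float64(-99.5), -15.9), (np.float64(-95.0), 11.3), (np.float64(-33.0), 7.3), (np.float64(101.0), -10.5), (np.float64(106.5), -19.9)]
now [ 0.4812 -0.0231  0.2532] yaw 93.26 tilt [-0.0002  0.0001] shift(tool, before turn) [-0.363   0.0092  0.0532] turn z 0.0028 q [-16.8698  15.1057  84.9905   0.0016  79.9166 -20.1284]
```

Call:
send_rows(
  deltas=[
    [[-0.0519,0.0013,0.0076,0,0,0,1],[-0.0519,0.0013,0.0076,0,0,0,1],[-0.0519,0.0013,0.0076,0,0,0,1],[-0.0519,0.0013,0.0076,0,0,0,1],[-0.0519,0.0013,0.0076,0,0,0,1],[-0.0519,0.0013,0.0076,0,0,0,1],[-0.0519,0.0013,0.0076,0,0,0,1],[0,0,0,0,0,0,1]],
  ],
)

```text
time_s: 20.6
position: [0.5088, -0.3885, 0.1983]
tool_rot: [[-0.053, 0.999, -0.001], [0.999, 0.053, 0.001], [0.001, -0.001, -1.0]]
ft_force: [-0.4, 0.7, 0.8]
grip_width: 0.0855
gripper_force: 0.0
```

```bash
python3 - <<'E'
from h import *
d=grab('wrist'); save(d,'w5.png'); im=d['image'];hsv=cv2.cvtColor(im,cv2.COLOR_RGB2HSV)
m=cv2.inRange(hsv,(5,120,80),(28,255,255))
for c in cv2.findContours(m,0,1)[0]:
    if cv2.contourArea(c)>150:
        r=cv2.minAreaRect(c);b=cv2.boxPoints(r);print(r,onz(d,[r[0]],.006),onz(d,b,.006)[:,:2].tolist())
go([.511,-.385,.2],93.1,d['s'])
E
```

```text
((330.5, 232.5), (13.0, 87.0), 0.0) [[ 0.5127 -0.4011  0.006 ]] [[0.5091291604687078, -0.4422530303834291], [0.5051072734511594, -0.3631718826787279], [0.5160641805964064, -0.3625842547566529], [0.5208770679266597, -0.4416436611771748]]
now [ 0.5088 -0.3885  0.1983] yaw 93.05 tilt [-0.0014  0.001 ] shift(tool, before turn) [ 0.0034  0.0023 -0.0017] turn z -0.0009 q [-47.931   33.3628  64.1341  -0.0182  82.5991 -50.9764]
```

View pics/w5.png

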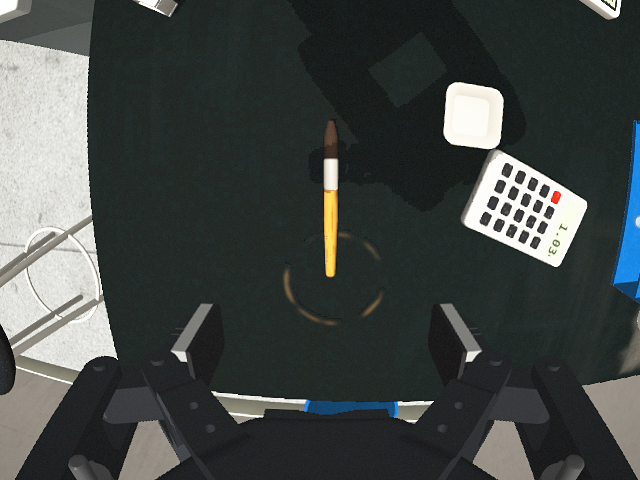

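The brush lies vertically in the view, with the bristle tip at (332,119), the ferrule at (331,173) and the handle end at (330,277).

```bash
python3 - <<'E'
from h import *
d=grab('wrist'); p=onz(d,[[332,119],[331,173],[330.5,277]],.006);print(p); v=p[2]-p[0]
print('len',np.linalg.norm(v),'yaw of -v',np.degrees(np.arctan2(-v[1],-v[0])))
c=(p[0]+p[2])/2; g=c+v/np.linalg.norm(v)*.006; print('c',c,'g',g); go([g[0],g[1],.03],np.degrees(np.arctan2(-v[1],-v[0])),d['s'])
E
```

```text
[[ 0.509  -0.302   0.006 ]
 [ 0.5106 -0.3474  0.006 ]
 [ 0.5156 -0.4413  0.006 ]]
len 0.13942691779146543 yaw of -v 92.70925101807829
c [ 0.5123 -0.3716  0.006 ] g [ 0.5125 -0.3776  0.006 ]
now [ 0.5092 -0.3866  0.199 ] yaw 93.11 tilt [-0.001   0.0012] shift(tool, before turn) [0.0085 0.004  0.169 ] turn z 0.007 q [-47.7996  33.2356  64.2475   0.0061  82.6052 -50.909 ]
```

Call:
send_rows(
  deltas=[
    [[0.0085,0.004,0.05,0,0,0.007,0.3],[0,0,0.055,0,0,0,-0.2],[0,0,0.04,0,0,0,-0.4],[0,0,0.015,0,0,0,-0.4],[0,0,0.005,0,0,0,-0.4],[0,0,0,0,0,0,-0.4]],
  ],
)

```text
time_s: 21.45
position: [0.5137, -0.377, 0.0366]
tool_rot: [[-0.047, 0.999, 0.002], [0.999, 0.047, -0.002], [-0.002, 0.002, -1.0]]
ft_force: [-0.3, -0.5, -0.3]
grip_width: 0.0256
gripper_force: 0.0
```

```bash
python3 -c "
from h import *
st()"
```

```text
t 21.45 [ 0.5137 -0.377   0.0366] yaw 92.67 F [-0.2864 -0.4513 -0.2624] T [ 0.0025 -0.0648 -0.0254] 0.025591782137712415 0.0 q6 -49.6
```

Call:
send_rows(
  deltas=[
    [[0,0,0.002,0,0,0,-0.4],[0,0,0,0,0,0,-0.4]],
  ],
)

```text
time_s: 21.7
position: [0.5133, -0.377, 0.0338]
tool_rot: [[-0.046, 0.999, 0.001], [0.999, 0.046, -0.001], [-0.001, 0.001, -1.0]]
ft_force: [0.2, -0.1, -0.4]
grip_width: 0.0258
gripper_force: 0.0
```

Call:
send_rows(
  deltas=[
    [[0,0,0.001,0,0,0,-0.4],[0,0,0,0,0,0,-0.4]],
  ],
)

```text
time_s: 21.95
position: [0.5131, -0.3768, 0.0321]
tool_rot: [[-0.046, 0.999, 0.0], [0.999, 0.046, -0.0], [-0.0, 0.0, -1.0]]
ft_force: [0.4, -0.4, -0.1]
grip_width: 0.0256
gripper_force: 0.0
```

Call:
send_rows(
  deltas=[
    [[0,0,0.002,0,0,0,-0.4],[0,0,0,0,0,0,-0.9],[0,0,0,0,0,0,-0.9],[0,0,0,0,0,0,-0.9],[0,0,0,0,0,0,-0.9]],
  ],
  squeeze=25,
)

```text
time_s: 22.58
position: [0.5131, -0.3768, 0.0301]
tool_rot: [[-0.046, 0.999, -0.0], [0.999, 0.046, -0.0], [-0.0, -0.0, -1.0]]
ft_force: [0.9, 0.5, -0.1]
grip_width: 0.0105
gripper_force: 25.9
```

```bash
python3 -c "
from h import *
st()"
```

```text
t 22.575 [ 0.5131 -0.3768  0.0301] yaw 92.64 F [ 0.9174  0.4715 -0.0676] T [-0.0107 -0.0082 -0.0475] 0.010504755763686648 25.879695475668996 q6 -49.6
```

Call:
send_rows(
  deltas=[
    [[0,0,-0.02,0,0,0,-0.9],[0,0,-0.05,0,0,0,-0.9],[0,0,-0.05,0,0,0,-0.9],[0.0531,0.0185,0,0,0,0,-0.9],[0.0531,0.0185,0,0,0,0,-0.9],[0.0531,0.0185,0,0,0,0,-0.9],[0.0531,0.0185,0,0,0,0,-0.9],[0.0531,0.0185,0,0,0,0,-0.9]],
  ],
)

```text
time_s: 23.58
position: [0.5936, -0.1055, 0.1503]
tool_rot: [[-0.046, 0.999, 0.0], [0.999, 0.046, -0.0], [-0.0, 0.0, -1.0]]
ft_force: [1.0, 0.3, 0.4]
grip_width: 0.0103
gripper_force: 25.9
```

Call:
send_rows(
  deltas=[
    [[0,0,0,0,0,0.1729,-0.9],[0,0,0,0,0,0.1729,-0.9],[0,0,0,0,0,0.1729,-0.9],[0,0,0,0,0,0.1729,-0.9],[0,0,0,0,0,0.1729,-0.9],[0,0,0,0,0,0.1729,-0.9],[0,0,0,0,0,0.1729,-0.9],[0,0,0,0,0,0.1729,-0.9],[0,0,0,0,0,0.1729,-0.9],[0,0,0,0,0,0.1729,-0.9],[0,0,0,0,0,0,-0.9]],
  ],
)

```text
time_s: 24.95
position: [0.5933, -0.1073, 0.1501]
tool_rot: [[0.994, -0.11, -0.0], [-0.11, -0.994, 0.0], [-0.0, -0.0, -1.0]]
ft_force: [0.1, -0.0, 0.0]
grip_width: 0.0104
gripper_force: 26.0
```

```bash
python3 - <<'E'
from h import *
st(); d=grab('wrist'); save(d,'w6.png',(120,60,520,360),2); go([.5935,-.1075,.15],-6.4,d['s'])
E
```

```text
t 24.95 [ 0.5933 -0.1073  0.1501] yaw -6.34 F [ 0.0771 -0.005   0.0145] T [-0.0679 -0.0016  0.0193] 0.010405141342795464 25.96057440401637 q6 74.9
now [ 0.5933 -0.1073  0.1501] yaw -6.34 tilt [-0.0001  0.0001] shift(tool, before turn) [0.0003 0.0002 0.0001] turn z 0.001 q [-21.489   32.2348  74.9039   0.      72.8695  74.853 ]
```

View pics/w6.png

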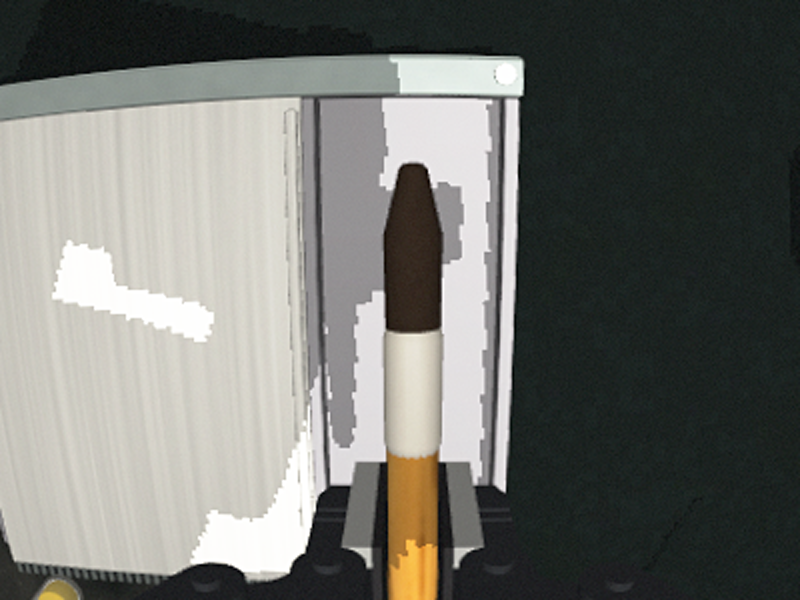

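The view shows the brush vertical at crop column 413 with its bristles toward the rail. The open compartment floor spans columns 325-490, and the shutter's edge lies near the wall at about column 305.

```bash
python3 - <<'E'
from h import *
d=grab('wrist'); f=lambda c:np.array(c)/2+[120,60]
a=np.radians(-6.4);B=np.array([[np.cos(a),np.sin(a)],[-np.sin(a),np.cos(a)]]);p0=np.array(d['s']['position'])[:2]
q=onz(d,f([[325,300],[490,300],[322,150],[492,150]]),.006)[:,:2];print('floor sides rel TCP local',(q-p0)@B.T)
print('end',(onz(d,f([[410,98]]),.022)[:,:2]-p0)@B.T,(onz(d,f([[410,98]]),.006)[:,:2]-p0)@B.T)
print('tip',(onz(d,f([[413,163]]),.127)[:,:2]-p0)@B.T,'shutter edge',(onz(d,f([[303,300],[290,300]]),.026)[:,:2]-p0)@B.T)
E
```

```text
floor sides rel TCP local [[ 0.0163  0.0325]
 [ 0.0164 -0.0274]
 [ 0.0704  0.0325]
 [ 0.0705 -0.0269]]
end [[0.0877 0.0017]] [[0.0885 0.0018]]
tip [[0.0702 0.0008]] shutter edge [[0.0208 0.0375]
 [0.0209 0.042 ]]
```

Call:
send_rows(
  deltas=[
    [[0.002,-0.0025,0.04,0,0,0,-0.9],[0,0,0.04,0,0,0,-0.9],[0,0,0.02,0,0,0,-0.9],[0,0,0.01,0,0,0,-0.9],[0,0,0.003,0,0,0,-0.9],[0,0,0,0,0,0,-0.9]],
  ],
)

```text
time_s: 25.8
position: [0.5959, -0.1052, 0.0378]
tool_rot: [[0.994, -0.111, 0.001], [-0.111, -0.994, -0.0], [0.001, 0.0, -1.0]]
ft_force: [-0.1, 0.1, -0.5]
grip_width: 0.0107
gripper_force: 26.0
```

Call:
send_rows(
  deltas=[
    [[0,0,0.001,0,0,0,-0.9],[0,0,0,0,0,0,-0.9]],
  ],
)

```text
time_s: 26.05
position: [0.5958, -0.1051, 0.0365]
tool_rot: [[0.994, -0.112, 0.001], [-0.112, -0.994, -0.0], [0.001, 0.0, -1.0]]
ft_force: [-0.5, 0.7, 1.0]
grip_width: 0.0103
gripper_force: 26.0
```

Call:
send_rows(
  deltas=[
    [[0,0,0.0003,0,0,0,-0.9],[0,0,0,0,0,0,-0.7],[0,0,0,0,0,0,-0.6],[0,0,0,0,0,0,-0.5],[0,0,0,0,0,0,-0.5],[0,0,-0.015,0,0,0,-0.5],[0,0,-0.04,0,0,0,-0.5],[0,0,-0.06,0,0,0,-0.5],[0,0,-0.06,0,0,0,-0.5],[0,0,0,0,0,0,-0.5]],
  ],
)

```text
time_s: 27.3
position: [0.597, -0.1054, 0.217]
tool_rot: [[0.994, -0.112, 0.01], [-0.112, -0.994, -0.004], [0.011, 0.003, -1.0]]
ft_force: [0.3, 0.8, 0.1]
grip_width: 0.0216
gripper_force: 0.0
```

```bash
python3 m.py; python3 - <<'E'
from h import *
d=grab('wrist'); t=grab('top')
A=d['image'][60:360,120:520,::-1]; Bm=cv2.resize(t['image'][150:280,250:410,::-1],(400,325),interpolation=2)
cv2.imwrite('pics/fin.png',np.hstack([A,Bm[:300]]))
E
```

```text
t 27.3 [ 0.597  -0.1054  0.217 ] yaw -6.42 F [0.2607 0.8338 0.0846] T [ 0.0454 -0.025  -0.0416] 0.02155458863913099 0.0 q6 75.2
[(np.float64(-104.5), 18.9), (np.float64(-100.0), 8.9), (np.float64(-94.0), 6.6), (np.float64(34.5), -11.3), (np.float64(106.5), -22.3), (np.float64(127.0), 3.3)]
[(np.float64(-104.0), 6.5), (np.float64(-99.5), -3.6), (np.float64(-34.0), 4.5), (np.float64(101.0), -9.7), (np.float64(106.5), -14.1), (np.float64(127.0), 5.0)]
```

View pics/fin.png

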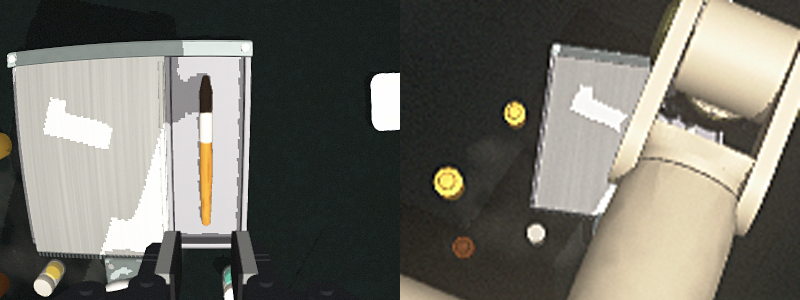

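The brush lies flat inside the compartment at (206,150) with its bristles at the rail end. The shutter edge is over the dividing wall, and the weight stands upright beside the box at (515,113) in the right half. Handing in.

```bash
python3 -c "
from h import *
print(env.close_job())"
```

```text
the job is handed in; nothing more can be done
None
```

I handed the job in at about 27 s of the 72 s; no verdict came back. The weight stands upright on the worktop beside the box, the shutter is open about 67 mm (half a turn) with its edge over the dividing wall, and the brush lies flat in the first compartment, bristles away from the handwheel.

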